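# Lock the square pressing mould with its seesaw catch

## Task

Lock the lid of the square pressing mould: push the raised broad wing of its seesaw catch down past the centre so that the catch snaps over and stays locked. Leave the round mould's catch open, and leave the measuring cup standing where it is.

Things in the scene. Friction and masses are not known exactly. Their poses are not given: they have to be found in the camera images.
- square_catch (a joint): Steel seesaw catch on the square mould's lid. 0 = open, broad wing raised 16 degrees; 0.56 rad = locked, wing 16 degrees below level, claw over the rim. A geared tumbler weight inside holds it at either stop: pushing the pad down takes about 6 N, then less; at 0.28 rad (wing level, pad 12 mm below its open height) it snaps over by itself. Hinge pin over the lid's middle, 96 mm above the work surface.
- square_pad (a point): Point to push: middle of the top of the broad wing (36 mm wide, 63 mm long from the pin), 42 mm from the pin; 110 mm above the work surface when open, 87 mm locked; moves with it. x along the wing away from the pin, y along the pin, z out of its top. The wing may point any way. Opposite it a narrow tail (14 x 45 mm) rises. Aluminium mould 105 mm square, wooden lid 76 mm above the work surface.
- round_catch (a joint): The same kind of catch, with the same values, on the round aluminium mould (105 mm across, same height) that stands on the board at least 220 mm to the left or right of the square one. It starts open at 0 and must stay open.
- measuring_cup: Glass measuring cup with a handle, 84 mm across, 90 mm tall, standing loose near the board's far edge beyond the moulds. Origin at the centre of its underside, z axis up. To be left alone.

How it is judged (in metres and radians):
At the end, for the whole second after the job is handed in: The square mould's catch is snapped over and locked (joint above 0.46 of 0.56 rad), the round mould's catch is still open (joint below 0.1 rad), and the measuring cup stands upright (within 10 degrees) within 30 mm of where it was (value of joint square_catch above 0.46 rad and value of joint round_catch below 0.1 rad and distance of measuring_cup from where it was at the start of the episode below 0.03 m and angle between measuring_cup's own z axis and vertical below 0.17 rad); the robot touches nothing.
It fails at once if the round mould's catch is pushed over its centre (value of joint round_catch above 0.28 rad).
It fails at once if the measuring cup is knocked over (angle between measuring_cup's own z axis and vertical above 0.5 rad).
It also fails if it takes over 29 s, if anything falls off the work surface, if the arm or the gripper's body presses on something with over 40 N, if the wrist force passes 120 N, or if a joint passes its speed limit or range.

## Robot

A 6-joint arm with a two-finger parallel gripper is mounted at the origin on the work surface. World frame = base frame: x ahead of the robot, y to its left, z up, the work surface at z = 0. Lengths are in m, angles in degrees, forces in N, time in s.
With the tool pointing down it reaches from about 0.375 to 0.9 m from the base axis. Payload 3.1 kg.
Tool frame: the origin (TCP) lies where the fingers leave the gripper's body, on its centre line; the fingertips stand 70 mm ahead of it and the grasp point (between the pads) lies 51 mm ahead of it; z points along the fingers, y is the line along which they close (so a half turn about z gives the same grasp; the last joint's range is limited). The gripper opens to 87 mm and grips with 3 to 60 N. Pads are 19 mm wide; open, the fingers measure 117 mm over their backs; the gripper's body (75 mm by 190 mm) begins 51 mm behind the grasp point.
Start: joints at [61.163, 30.224, 82.088, -0, 67.689, -10.227], TCP at [0.199, 0.592, 0.292] pointing down, gripper open.
Joint ranges: [-176.69, 176.69], [-43.24, 126.21], [12.49, 139.97], [-82, 262], [0, 151.66], [-163.58, 163.58]. Speed limits (degrees/s): [159.86, 159.86, 180, 180, 180, 180].

## Interface

Orientations are given as a 3x3 rotation matrix whose columns are the frame's x, y, z axes.
In Python, from rig import readout, capture, calibration, bot, look_for gives the robot as it stands. The module is installed in compiled form; this text tells all that it offers.
- The arm moves only by the shell command python3 -m pendant 'ROWS'. ROWS is JSON, a list of rows, each a list of 7 numbers: the shift along the tool's x, y, z normalised to -1 to 1, where 1 is 200 mm, then the turn, a rotation vector about the tool's x, y, z normalised to -1 to 1, where 1 is 180 degrees, then the closure, from -1 (fully open) to 1 (shut). In form: [[dx, dy, dz, ax, ay, az, grip], ...]. A call has 1 to 8 rows; each row is the pose to reach, as a shift and turn from the pose commanded when the call began, along the tool's axes at that moment, turning the shorter way round; what a row does not reach only later rows make up. A row lasts 1/10 s, in which the tool goes at most 50 mm and 8.59 degrees, less where a joint would pass 70% of its speed; a pose out of reach is approached as far as the arm can. A call with a number of a shift or a turn outside -1 to 1 is refused whole. A call with a gripper value outside its range is refused whole. The fingers move at their own pace and stop on an object; the grip force is fixed at half the most. Time passes only in rows, so rows that repeat a pose let the fingers close. It gives the time, the measured TCP pose, the force, the opening and the grip force at its end, in the units of the state.
- readout.read_state(): the state, without advancing time (a new reading comes with each control period).
- capture(name): name is "scene" or "side" or "wrist"; returns (picture, depth): 400x640x3 uint8, red, green, blue; 400x640 float32, m along the optical axis (not along the pixel's ray), 0 where there is no reading.
- calibration(name): a dict with "mtx" (3x3 intrinsics, pixels), "k1" (the pictures are not rectified: a ray, as slopes to the right and down, at radius r is drawn at 1 + k1 r^2 times it, then the intrinsics apply), "T" (4x4, takes a point from camera to world coordinates); the wrist camera has in their place "mount" (4x4, takes a point from camera to tool coordinates, whose origin is the TCP and whose axes are the flange's). Camera axes: x right, y down, z forward; pixel columns grow to the right and rows downward; lengths in m; the calibration is good to about 2 mm. A picture is of the moment at which its call begins: read the wrist's pose just before it. calibration takes no time and is no camera call.
- bot.hand_in(): hands the job in; it is judged then, once.
Trained networks look in the newest picture that a camera, given by its name, has taken for a name from the list of things; names that differ only in an ending like _2 or _b are one class to them, and where a whole thing is asked for, a point or a joint stands for the part that bears it (a point fixed in the world has none). Each returns a list of dicts, best first, with "conf" (0 to 1); they miss things now and then, are a little off and sometimes report something else, mostly with a low value. They report only what shows in the picture. A call takes as long as a camera call.
- look_for(thing, camera): "extent" ([left, top, right, bottom] in pixels, round what is visible of it).
The state is a dict: "time_s": time; "joint_positions": joint angles; "qvel": joint speeds; "tau": joint torques, N m; "position": TCP position; "tcp_rot": TCP orientation; "force": force on the tool from outside, world axes, zero at the start; "moment": the same for the moment, N m; "opening": opening from 0.0 (shut) to 1.0 (fully open); "grasp_force": force on a finger pad.
Only numpy, scipy, OpenCV 4.12 (cv2) and the standard library are available. Lean on these libraries where they do the work, as an engineer would, in place of code of your own. Each camera call takes 0.05 s, during which the arm holds its last target. There are 200 camera calls.

## Working session

There is one attempt and no reset: what is moved stays moved. The work goes in short steps, Python scripts to look and compute and a shell command to move; the robot and the scene stay as the last step left them, time stands still between calls to the robot, and variables do not carry over. Pictures are saved under pics/ and viewed, at most 10 in all, crops included, and the job is handed in when it is done.

```bash
mkdir -p pics; cat > h.py <<'E'
import numpy as np, cv2
from rig import readout, capture, calibration, bot, look_for
def cloud(cam, d, st=None):
    c=calibration(cam); K=c["mtx"]; K=np.array(K); k=c["k1"]
    v,u=np.mgrid[0:400,0:640]
    pts=np.stack([u,v],-1).reshape(-1,1,2).astype(float)
    n=cv2.undistortPoints(pts,K,np.array([k,0,0,0.])).reshape(400,640,2)
    P=np.concatenate([n*d[...,None],d[...,None]],-1)
    if cam=="wrist":
        T=np.eye(4);T[:3,:3]=st["tcp_rot"];T[:3,3]=st["position"];T=T@np.array(c["mount"])
    else: T=np.array(c["T"])
    W=P@T[:3,:3].T+T[:3,3]; W[d==0]=np.nan
    return W
E
python3 - <<'E'
from h import *
s=readout.read_state(); print(s["time_s"],s["position"],np.round(s["tcp_rot"],3).tolist(),s["force"])
ims=[]
for cam in ["scene","side"]:
    p,d=capture(cam); np.savez(f"{cam}.npz",p=p,d=d)
    cv2.imwrite(f"pics/{cam}1.png",p[...,::-1])
    W=cloud(cam,d)
    for t in ["square_catch","square_pad","round_catch","measuring_cup"]:
        for r in look_for(t,cam)[:2]:
            l,tp,rr,b=map(int,r["extent"]); 
            w=W[max(tp,0):b+1,max(l,0):rr+1].reshape(-1,3)
            print(cam,t,round(r["conf"],2),[l,tp,rr,b],np.round(np.nanmedian(w,0),3))
E
```

```text
0.0 [0.19914425 0.59180874 0.29127275] [[-0.948, 0.319, -0.001], [0.319, 0.948, -0.002], [0.0, -0.002, -1.0]] [-0.98758549 -0.15418883  0.27118319]
scene square_catch 0.56 [261, 152, 307, 178] [ 0.586 -0.204  0.076]
scene square_pad 0.75 [432, 223, 466, 260] [0.609 0.224 0.087]
scene square_pad 0.72 [257, 154, 306, 182] [ 0.594 -0.197  0.076]
scene round_catch 0.83 [429, 221, 466, 260] [0.608 0.219 0.077]
scene measuring_cup 0.58 [202, 178, 244, 239] [ 0.772 -0.208  0.067]
side square_catch 0.67 [332, 131, 353, 175] [ 0.61  -0.173  0.096]
side square_pad 0.75 [333, 130, 352, 178] [ 0.609 -0.17   0.096]
side round_catch 0.92 [272, 309, 337, 345] [0.604 0.227 0.088]
side measuring_cup 0.78 [255, 115, 298, 170] [ 0.762 -0.199  0.065]
```

View pics/scene1.png

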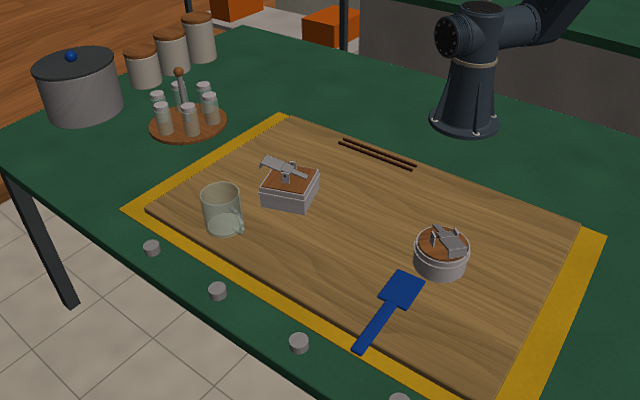

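View pics/side1.png

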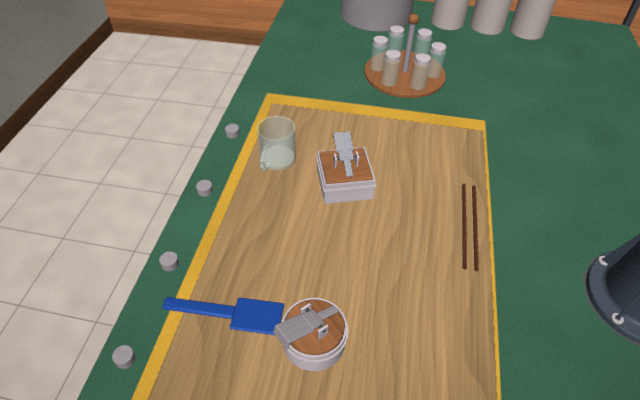

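```bash
python3 - <<'E'
from h import *
for cam in ["scene","side"]:
    W=cloud(cam,np.load(cam+".npz")["d"]).reshape(-1,3)
    for n,(x,y) in dict(a=(.6,-.19),b=(.605,.225)).items():
        m=(np.hypot(W[:,0]-x,W[:,1]-y)<.1)
        lid=W[m&(W[:,2]>.070)&(W[:,2]<.082)]; c=W[m&(W[:,2]>.086)&(W[:,2]<.135)]
        print(cam,n,len(lid),lid.min(0).round(3),lid.max(0).round(3),'catch',len(c))
        for lo in np.arange(.086,.126,.005):
            q=c[(c[:,2]>=lo)&(c[:,2]<lo+.005)]
            if len(q): print(round(lo,3),len(q),q.mean(0).round(3),q.std(0).round(3))
E
```

```text
scene a 988 [ 0.534 -0.22   0.07 ] [ 0.667 -0.096  0.082] catch 531
0.086 56 [ 0.598 -0.141  0.089] [0.016 0.012 0.001]
0.091 65 [ 0.601 -0.151  0.093] [0.015 0.008 0.001]
0.096 96 [ 0.603 -0.165  0.099] [0.017 0.013 0.001]
0.101 128 [ 0.608 -0.177  0.103] [0.014 0.013 0.001]
0.106 99 [ 0.614 -0.196  0.109] [0.012 0.009 0.001]
0.111 81 [ 0.619 -0.211  0.113] [0.011 0.007 0.001]
0.116 6 [ 0.619 -0.214  0.116] [0.005 0.004 0.   ]
scene b 940 [0.541 0.161 0.07 ] [0.648 0.265 0.082] catch 681
0.086 41 [0.582 0.191 0.089] [0.019 0.007 0.001]
0.091 52 [0.591 0.204 0.094] [0.016 0.014 0.001]
0.096 128 [0.607 0.227 0.099] [0.023 0.024 0.001]
0.101 196 [0.611 0.231 0.103] [0.018 0.019 0.001]
0.106 149 [0.626 0.245 0.109] [0.011 0.012 0.001]
0.111 112 [0.632 0.253 0.113] [0.008 0.008 0.001]
0.116 3 [0.632 0.259 0.116] [0.006 0.007 0.   ]
side a 1354 [ 0.534 -0.23   0.07 ] [ 0.667 -0.097  0.081] catch 654
0.086 62 [ 0.595 -0.14   0.089] [0.013 0.012 0.001]
0.091 75 [ 0.596 -0.153  0.094] [0.011 0.01  0.002]
0.096 125 [ 0.601 -0.164  0.099] [0.013 0.01  0.001]
0.101 162 [ 0.606 -0.178  0.103] [0.012 0.011 0.001]
0.106 121 [ 0.614 -0.198  0.108] [0.01  0.009 0.001]
0.111 105 [ 0.618 -0.212  0.113] [0.01  0.007 0.001]
0.116 4 [ 0.617 -0.217  0.117] [0.008 0.004 0.   ]
side b 1839 [0.541 0.16  0.07 ] [0.645 0.265 0.082] catch 1317
0.086 93 [0.574 0.196 0.089] [0.01  0.016 0.001]
0.091 107 [0.584 0.205 0.094] [0.01  0.012 0.001]
0.096 230 [0.597 0.219 0.099] [0.018 0.018 0.001]
0.101 366 [0.606 0.228 0.103] [0.015 0.015 0.001]
0.106 273 [0.619 0.243 0.108] [0.011 0.011 0.001]
0.111 241 [0.628 0.252 0.113] [0.008 0.009 0.001]
0.116 7 [0.633 0.252 0.117] [0.007 0.005 0.   ]
```

The scene picture shows the square mould at about (289,185), with its wing raised toward (270,163). The cup is at (222,208) and the round mould at (441,252). The side picture agrees: square mould (346,172), wing (343,140), cup (277,143).

The lid centre is about (0.6005, -0.163) and the wing direction about (0.33, -0.94). That puts the pad at about (0.614, -0.201, 0.110), which fits the given sizes. I'll shut the gripper and travel there high up.

```bash
python3 -m pendant '[[-0.2,-0.19,0,0,0,0,1],[-0.4,-0.38,0,0,0,0,1],[-0.6,-0.57,0,0,0,0,1],[-0.8,-0.76,0,0,0,0,1],[-0.8,-0.76,0,0,0,0,1]]' && python3 -m pendant '[[-0.2,-0.19,0,0,0,0,1],[-0.4,-0.38,0,0,0,0,1],[-0.6,-0.57,0,0,0,0,1],[-0.8,-0.76,0,0,0,0,1],[-0.8,-0.76,0,0,0,0,1]]' && python3 -m pendant '[[-0.2,-0.19,0,0,0,0.04,1],[-0.4,-0.38,0,0,0,0.08,1],[-0.6,-0.57,0,0,0,0.12,1],[-0.8,-0.76,0,0,0,0.16,1],[-0.8,-0.76,0,0,0,0.2,1],[-0.8,-0.76,0,0,0,0.24,1],[-0.8,-0.76,0,0,0,0.29,1],[-0.8,-0.76,0,0,0,0.29,1]]'
python3 - <<'E'
from h import *
s=readout.read_state(); R=np.array(s["tcp_rot"]); print(R.round(3).tolist(),s["joint_positions"],s["opening"])
print("shift units",R.T@(np.array([.614,-.201,.230])-s["position"])/.2)
E
```

```text
time_s: 1.0
position: [0.3036, 0.394, 0.2924]
tcp_rot: [[-0.947, 0.322, -0.0], [0.322, 0.947, -0.002], [-0.0, -0.002, -1.0]]
force: [0.4, 0.8, -0.7]
opening: 0.634
grasp_force: 0.0
time_s: 1.5
position: [0.4077, 0.199, 0.2927]
tcp_rot: [[-0.947, 0.322, 0.002], [0.322, 0.947, -0.001], [-0.002, 0.0, -1.0]]
force: [-1.1, 1.1, 0.9]
opening: 0.175
grasp_force: 0.0
time_s: 2.3
position: [0.5089, 0.0066, 0.2923]
tcp_rot: [[-0.328, 0.945, 0.0], [0.945, 0.328, -0.0], [-0.0, 0.0, -1.0]]
force: [0.1, -0.4, 0.5]
opening: 0.009
grasp_force: 0.0
[[-0.328, 0.945, 0.0], [0.945, 0.328, -0.0], [-0.0, 0.0, -1.0]] [-1.18588667e+01  2.13173199e+01  9.85347916e+01  1.63362563e-03
  6.01386652e+01 -3.09948260e+01] 0.009315174401168228
shift units [-1.15262927  0.15605699  0.31146295]
```

```bash
python3 -m pendant '[[-0.2,0.03,0.05,0,0,0,1],[-0.4,0.06,0.1,0,0,0,1],[-0.6,0.09,0.15,0,0,0,1],[-0.75,0.12,0.2,0,0,0,1],[-0.9,0.15,0.25,0,0,0,1],[-0.9,0.15,0.25,0,0,0,1]]'  && python3 -m pendant '[[-0.12,0,0.03,0,0,0,1],[-0.25,0,0.06,0,0,0,1],[-0.25,0,0.06,0,0,0,1]]'
python3 - <<'E'
from h import *
s=readout.read_state(); R=np.array(s["tcp_rot"]); print(s["position"])
p,d=capture("wrist"); cv2.imwrite("pics/wrist1.png",p[...,::-1]); W=cloud("wrist",d,s)
print([(r["conf"],r["extent"]) for r in look_for("square_pad","wrist")[:2]])
V=W.reshape(-1,3); m=np.hypot(V[:,0]-.6,V[:,1]+.17)<.1; 
for lo in np.arange(.085,.125,.005):
    q=V[m&(V[:,2]>=lo)&(V[:,2]<lo+.005)]
    if len(q): print(round(lo,3),len(q),q.mean(0).round(3),q.std(0).round(3))
E
```

```text
time_s: 2.9
position: [0.5979, -0.1565, 0.2409]
tcp_rot: [[-0.329, 0.944, 0.001], [0.944, 0.329, -0.002], [-0.002, 0.0, -1.0]]
force: [-0.1, 0.1, -0.1]
opening: 0.009
grasp_force: 0.0
time_s: 3.2
position: [0.6133, -0.2023, 0.2299]
tcp_rot: [[-0.329, 0.944, 0.001], [0.944, 0.329, -0.001], [-0.001, 0.0, -1.0]]
force: [0.0, 0.9, 0.7]
opening: 0.005
grasp_force: 0.0
[ 0.61333066 -0.20225574  0.22985711]
[(0.81, [294.3, 100.7, 343.2, 223.6])]
0.085 317 [ 0.59  -0.132  0.088] [0.006 0.009 0.001]
0.09 436 [ 0.595 -0.145  0.092] [0.007 0.007 0.001]
0.095 644 [ 0.599 -0.16   0.098] [0.011 0.006 0.001]
0.1 1550 [ 0.604 -0.173  0.103] [0.012 0.009 0.001]
0.105 1115 [ 0.611 -0.193  0.107] [0.01  0.006 0.001]
0.11 345 [ 0.615 -0.204  0.111] [0.009 0.004 0.001]
```

View pics/wrist1.png

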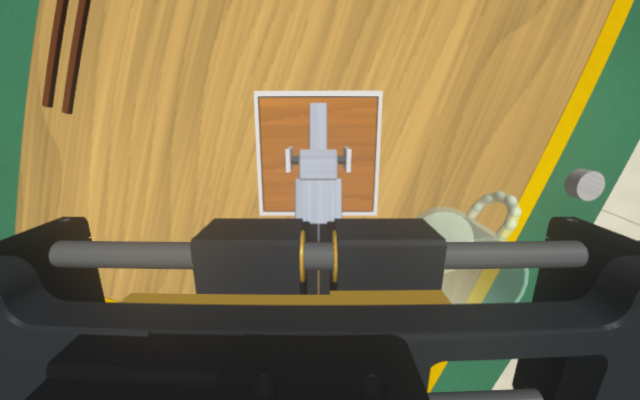

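The wrist view shows the fingers (column 318) centred on the wing's axis, with the wing at (318,200), the tail at (318,125) and the cup at (470,250), clear of the fingers. Pressing down next.

```bash
python3 -m pendant '[[0,0,0.12,0,0,0,1],[0,0,0.21,0,0,0,1],[0,0,0.24,0,0,0,1],[0,0,0.27,0,0,0,1],[0,0,0.3,0,0,0,1],[0,0,0.32,0,0,0,1],[0,0,0.335,0,0,0,1],[0,0,0.335,0,0,0,1]]'; python3 -m pendant '[[0,0,-0.06,0,0,0,1],[0,0,-0.2,0,0,0,1],[0,0,-0.4,0,0,0,1],[0,0,-0.5,0,0,0,1],[0,0,-0.5,0,0,0,1]]'
python3 - <<'E'
from h import *
for cam in ["side","scene"]:
    p,d=capture(cam)
    if cam=="side": cv2.imwrite("pics/side2.png",p[...,::-1])
    V=cloud(cam,d).reshape(-1,3); m=np.hypot(V[:,0]-.6,V[:,1]+.17)<.08
    for lo in np.arange(.081,.125,.005):
        q=V[m&(V[:,2]>=lo)&(V[:,2]<lo+.005)]
        if len(q): print(cam,round(lo,3),len(q),q.mean(0).round(3))
    for t in ["round_catch","measuring_cup"]: print(t,[(r["conf"],r["extent"]) for r in look_for(t,cam)[:2]])
E
```

```text
time_s: 4.1
position: [0.613, -0.2004, 0.1629]
tcp_rot: [[-0.329, 0.944, 0.001], [0.944, 0.329, 0.0], [-0.0, 0.001, -1.0]]
force: [-0.5, -0.3, -0.3]
opening: -0.001
grasp_force: 0.0
time_s: 4.6
position: [0.615, -0.2015, 0.2686]
tcp_rot: [[-0.329, 0.944, 0.009], [0.944, 0.329, -0.005], [-0.008, 0.007, -1.0]]
force: [0.5, -0.3, -0.3]
opening: 0.007
grasp_force: 0.0
side 0.081 69 [ 0.615 -0.199  0.084]
side 0.086 80 [ 0.611 -0.19   0.089]
side 0.091 65 [ 0.607 -0.175  0.093]
side 0.096 110 [ 0.601 -0.164  0.099]
side 0.101 65 [ 0.597 -0.152  0.103]
side 0.106 33 [ 0.589 -0.13   0.108]
round_catch [(0.89, [272.8, 309.5, 337.2, 345.1])]
measuring_cup [(0.61, [253.7, 114.4, 295.8, 171.3])]
scene 0.081 75 [ 0.62  -0.199  0.084]
scene 0.086 74 [ 0.616 -0.186  0.089]
scene 0.091 72 [ 0.608 -0.175  0.093]
scene 0.096 89 [ 0.602 -0.163  0.099]
scene 0.101 78 [ 0.6   -0.153  0.103]
scene 0.106 31 [ 0.59  -0.129  0.109]
scene 0.111 1 [ 0.593 -0.124  0.112]
round_catch [(0.63, [432.1, 221.3, 467.6, 261.1])]
measuring_cup [(0.63, [199.7, 180.5, 246.4, 238.1])]
```

View pics/side2.png

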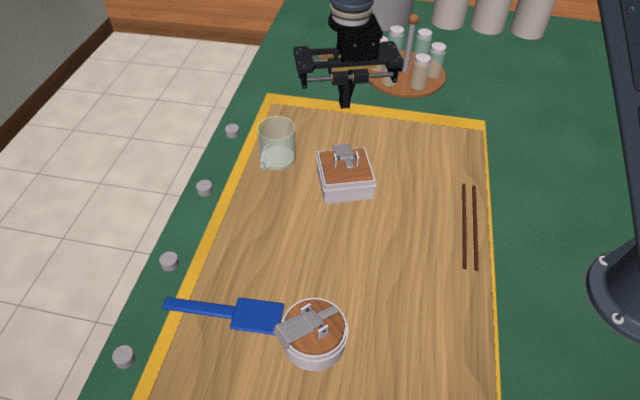

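The catch has snapped over: the wing at (345,152) now slopes down and the tail is up. The round catch at (305,327) and the cup at (277,143) have not moved, and the arm is clear.

```bash
python3 -c "
from rig import bot; print(bot.hand_in())"
```

```text
the job is handed in; nothing more can be done
None
```

I pushed the square mould's catch down until it snapped over, and the last pictures show it locked, with the round catch still open, the cup unmoved and the arm clear; I handed the job in at about 5 s, and no verdict came back.

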